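# Slide a sample plate out over the end of the ledge

## Robot

A 7-joint arm with a two-finger parallel gripper is mounted at the origin on the work surface. World frame = base frame: x ahead of the robot, y to its left, z up, the work surface at z = 0. Lengths are in mm, angles in rad, forces in N, time in s.
With the tool pointing down it reaches from about 425 to 875 mm from the base axis. Payload 8.4 kg.
Tool frame: the origin (TCP) lies between the finger pads; the fingertips stand 25 mm ahead of it and the grasp point (between the pads) lies 6 mm ahead of it; z points along the fingers, y is the direction in which the jaws open and shut (so a half turn about z gives the same grasp; the last joint's range is limited). The gripper opens to 87 mm and grips with 3 to 60 N. Pads are 19 mm wide; open, the fingers measure 117 mm over their backs; the gripper's body (75 mm by 190 mm) begins 51 mm behind the grasp point.
Start: joints at [-1.22, 0.333, 0.04, 1.465, -0.013, 1.343, -0.059], TCP at [282.608, 585.318, 247.546] pointing down, gripper open.
Joint ranges: [-2.58, 2.58], [-0.38, 2.09], [-1.3, 1.39], [0.25, 2.4], [-1.5, 4.64], [0.08, 2.09], [-2.65, 2.65]. Speed limits (rad/s): [2.22, 2.22, 2.79, 2.79, 3.14, 3.14, 3.14].

## Interface

Orientations are given as a rotation vector (axis times angle).
In Python, from bench import robot gives the robot as it stands. The module is installed in compiled form; this text tells all that it offers.
- The arm moves only by the tool step_arm, never from a script. Its argument "plan" is text: rows parted by semicolons, each of 5 numbers parted by spaces: the shift along the tool's x, y, z in mm, then the turn about the tool's z in degrees, then the closure, from 0 (fully open) to 1 (shut). In form: x y z turn grip; .... A call has 1 to 12 rows; each row is the pose to reach, as a shift and turn from the pose measured when the call began, along the tool's axes at that moment; what a row does not reach only later rows make up. A row lasts 1/10 s, in which the tool goes at most 50 mm and 8.59 degrees, less where a joint would pass 70% of its speed; a pose out of reach is approached as far as the arm can. A call with a gripper value outside its range is refused whole. The fingers move at their own pace and stop on an object; the grip force is fixed at half the most. Time passes only in rows, so rows that repeat a pose let the fingers close. It gives the time, the measured TCP pose, the force and the opening at its end, in the units of the state.
- robot.get_obs(): the state, without advancing time (a new reading comes with each control period).
- robot.read_camera(name): name is "scene" or "top"; returns the picture (400x640x3 uint8, blue, green, red); there is no depth.
- robot.calibration(name): a dict with "fx", "fy", "cx", "cy" (pixels), "R" (3x3) and "t" (3): a world point X has camera coordinates R X + t. Camera axes: x right, y down, z forward; pixel columns grow to the right and rows downward; lengths in mm; the calibration is good to about 2 mm. A picture is of the moment at which its call begins. calibration takes no time and is no camera call.
- robot.sign_off(): hands the job in, once; it reports no verdict.
Trained networks look in the newest picture that a camera, given by its name, has taken for a name from the list of things; names that differ only in an ending like _2 or _b are one class to them, and where a whole thing is asked for, a point or a joint stands for the part that bears it (a point fixed in the world has none). Each returns a list of dicts, best first, with "p" (0 to 1); they miss things now and then, are a little off and sometimes report something else, mostly with a low value. They report only what shows in the picture. A call takes as long as a camera call. They do not tell look-alikes from the thing itself.
- robot.recognise(camera, label): "position" ([x, y, z] in mm, in world coordinates, good to about 4 mm: the middle of the surface that is visible of it).
- robot.silhouettes(camera, label): "mask" (400x640 bool, what is visible of it).
The state is a dict: "clock": time; "qpos": joint angles; "joint_vel": joint speeds; "joint_efforts": joint torques, N m; "tool_pos": TCP position; "tool_rot": TCP orientation; "contact_force": force on the tool from outside, world axes, zero at the start; "torque": the same for the moment, N m; "opening": finger opening in mm.
Only numpy, scipy, OpenCV 4.12 (cv2) and the standard library are available. Lean on these libraries where they do the work, as an engineer would, in place of code of your own. Each camera call takes 0.05 s, during which the arm holds its last target.

## Task

Two flat aluminium sample plates lie on the low white ledge. Push the longer, oblong one along the ledge with the fingertips, towards the end of the ledge it is nearer to, until about a third of its length sticks out past that end, so that the next person can take it by its edge. Keep it lying flat on the ledge and roughly square with it, do not lift or tip it, and leave the square plate, the small jar and everything else where they are.

Things in the scene. Friction and masses are not known exactly. Their poses are not given: they have to be found in the camera images.
- ledge: fixed white bench-top ledge, 160 (its x) x 500 (its y) mm, flat top 45 mm above the bench; origin on the bench under its centre, z up, y along its length. Both ends (y = -250 and +250 mm) are open. A lip 8 mm thick rises 10 mm above the top along the whole far edge (inner face at x = +72 mm); the edge nearer the robot (x = -80 mm) is open. It may stand turned up to about 8 degrees.
- long_plate_center (a point): centre (half-way up) of the oblong plate to be pushed: loose aluminium, 80 (its x) x 130 (its y) mm, 6 mm thick, 0.13 to 0.24 kg, with two rows of four dark spots; lies flat on the ledge with its length roughly along it, wholly on the ledge in one half of it. Axes: x across, y along its length, z up. A third of its length is 43 mm.
- square_plate_center (a point): centre (half-way up) of the square plate, which stays put: loose aluminium, 80 x 80 x 6 mm with two rows of two dark spots, in the other half of the ledge.
- jar: small amber jar with black cap, diameter 32 mm, 45 mm tall, loose, standing upright near the middle of the ledge towards its lip; origin at the centre of its underside. Stays put.
- long_plate: the oblong plate as a whole, same axes as its centre point, origin at the centre of its underside.
- square_plate: the square plate as a whole, origin at the centre of its underside.
- beaker: empty glass beaker, rim diameter 70 mm, 85 mm tall, loose on the bench between robot and ledge, to the left; origin at the centre of its underside. Stays put.
- wash_bottle: white bottle with white cap, diameter 60 mm, 150 mm tall, loose, beyond the left (+y) end of the ledge; origin under its centre. Stays put.
- reagent_bottle: white bottle with black cap and paper label, diameter 66 mm, 170 mm tall, loose, beyond the right (-y) end of the ledge; origin under its centre. Stays put.
- spatula: steel spatula, 170 mm long, lying loose on the bench just beyond the ledge; its x runs along it. Stays put.
There are look-alikes about, which are no part of the job. What is shaped like the wash_bottle but red or yellow is not meant. Leave any yellow look-alike of the long_plate alone.

How it is judged:
By the outcome, as a careful person would: the job done as asked, in the order asked, and still so for the second after the job is handed in, with the robot touching nothing.
It also fails if it takes over 38 s, if anything falls off the work surface, if the arm or the gripper's body presses on something with over 40 N, if the wrist force passes 120 N, or if a joint passes its speed limit or range.

## Working session

There is one attempt and no reset: what is moved stays moved. The work goes in short steps, Python scripts to look and compute and a tool call to move; the robot and the scene stay as the last step left them, time stands still between calls to the robot, and variables do not carry over. Pictures are saved under pics/ and viewed, and the job is handed in when it is done.

Besides the shell and the picture viewer there is one more tool, called after "Call:" in YAML: its name, and indented under it one key for each argument. step_arm: Moves the arm, as the interface text tells. Its arguments: {"type":"object","properties":{"plan":{"type":"string"}},"required":["plan"]}

```bash
mkdir -p pics
python3 - <<'E'
from bench import robot
import cv2,numpy as np
for c in("scene","top"):
    cv2.imwrite(f"pics/{c}0.png",robot.read_camera(c))
    k=robot.calibration(c);print(c,k)
    for l in("long_plate_center","square_plate_center","jar","ledge","wash_bottle","reagent_bottle","beaker"):
        print(l,[(np.round(d["position"]),round(d["p"],2)) for d in robot.recognise(c,l)])
print(robot.get_obs())
E
```

```text
scene {'fx': 457.58863516137467, 'fy': 457.58863516137467, 'cx': 322.5915994847956, 'cy': 198.442798035524, 'R': array([[-0.5131954 ,  0.85819459, -0.01151209],
       [ 0.670599  ,  0.39257092, -0.62943232],
       [-0.5356561 , -0.33074177, -0.77697003]]), 't': array([ 232.29426284, -320.47885816, 1496.66107718])}
long_plate_center [(array([342., 102.,   5.]), 0.95), (array([558.,  55.,  53.]), 0.79)]
square_plate_center [(array([ 524., -143.,   49.]), 0.92)]
jar [(array([616., -39.,  80.]), 0.8)]
ledge [(array([579., -25.,  44.]), 0.6)]
wash_bottle [(array([734., 436.,  96.]), 0.97), (array([644., 346.,  93.]), 0.84), (array([737., 334.,  96.]), 0.8)]
reagent_bottle [(array([ 736., -296.,   99.]), 0.58), (array([737., 333.,  97.]), 0.43)]
beaker [(array([331., 256.,  59.]), 0.96)]
top {'fx': 512.2809390738223, 'fy': 512.2809390738223, 'cx': 322.54564849995154, 'cy': 198.42198472587518, 'R': array([[-0.00107666, -0.99973475, -0.02300582],
       [-0.98256338,  0.00533497, -0.18585139],
       [ 0.18592483,  0.02240458, -0.9823085 ]]), 't': array([  67.47296392,  526.22704263, 1451.
[... 474 characters left out ...]
pos': array([-1.22022045,  0.33320179,  0.03989726,  1.46541703, -0.01341214,
        1.34330098, -0.05850069]), 'joint_vel': array([ 1.05101429e-04,  3.49768431e-04,  8.04233486e-05,  6.55821677e-04,
       -1.19125645e-03, -3.82609636e-04,  2.41512007e-04]), 'joint_efforts': array([-4.48945661e-05, -6.56054592e+01,  1.33263342e+00, -4.04031301e+01,
       -6.00128062e-02,  3.49958742e-02,  7.64407332e-06]), 'tool_pos': array([282.58763784, 585.31878159, 247.53634352]), 'tool_rot': array([-7.00607881e-01, -3.06244406e+00,  8.99353432e-05]), 'contact_force': array([-0.39668855, -0.32262296,  0.07429297]), 'torque': array([-0.01736484, -0.01841367, -0.0509979 ]), 'opening': 87.38611213421437}
```

View pics/scene0.png

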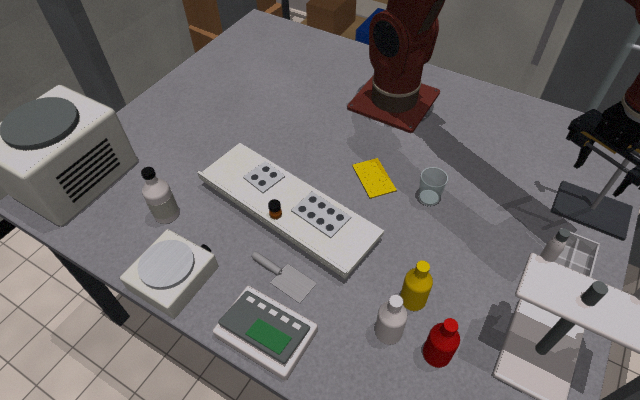

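View pics/top0.png

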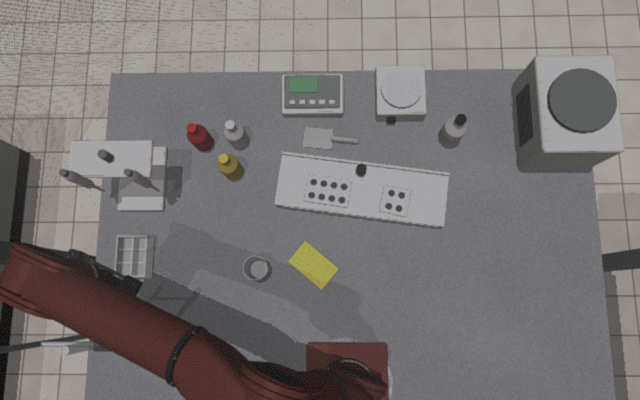

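Run:
```python
import cv2,numpy as np
a=cv2.imread("pics/top0.png")[135:245,262:462];cv2.imwrite("pics/topz.png",cv2.resize(a,None,fx=4,fy=4,interpolation=cv2.INTER_CUBIC))
a=cv2.imread("pics/scene0.png")[135:285,190:390];cv2.imwrite("pics/scz.png",cv2.resize(a,None,fx=4,fy=4,interpolation=cv2.INTER_CUBIC))
```

```text
(no output)
```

View pics/topz.png

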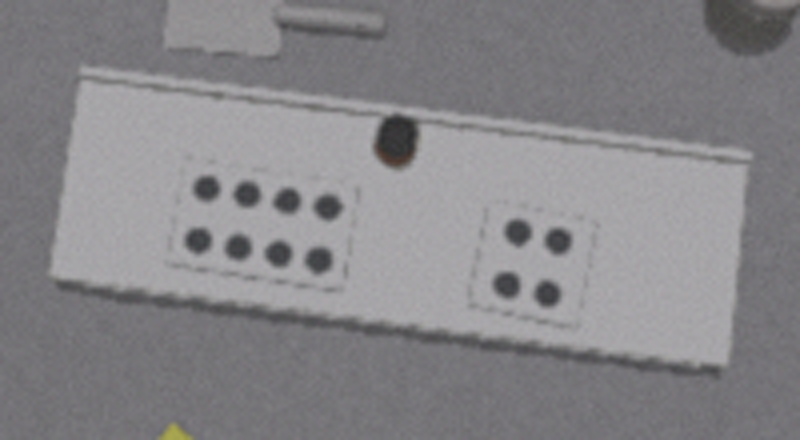

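View pics/scz.png

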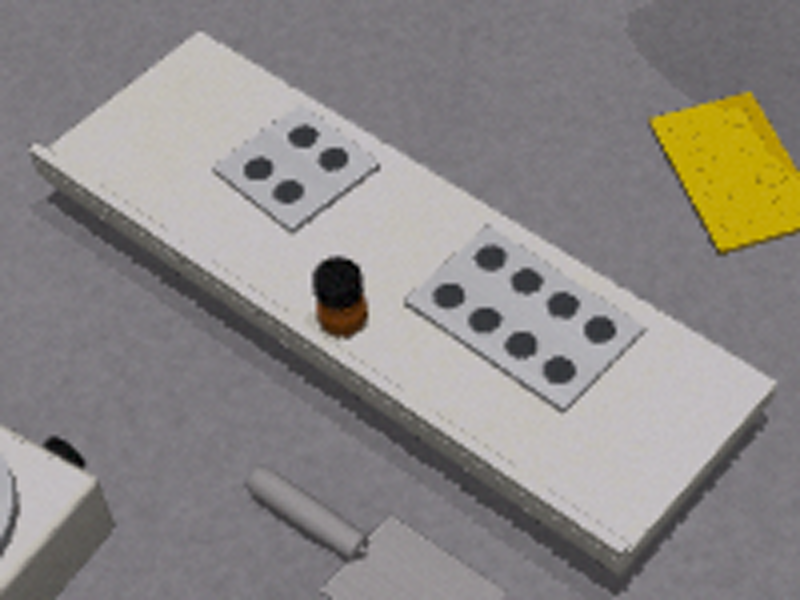

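```bash
cat > h.py <<'E'
import numpy as np
from bench import robot
def bp(c,uv,z):
    k=robot.calibration(c);R=np.array(k["R"]);t=np.array(k["t"])
    d=R.T@np.array([(uv[0]-k["cx"])/k["fx"],(uv[1]-k["cy"])/k["fy"],1]);C=-R.T@t
    return C+d*(z-C[2])/d[2]
E
python3 - <<'E'
from h import *
T=lambda u,v,z:bp("top",(262+(u+.5)/4-.5,135+(v+.5)/4-.5),z)[:2].round(1)
S=lambda u,v,z:bp("scene",(190+(u+.5)/4-.5,135+(v+.5)/4-.5),z)[:2].round(1)
print("T ledge",T(50,280,45),T(725,370,45),T(82,68,55),T(750,153,55))
print("S ledge",S(775,383,45),S(200,32,45),S(30,147,55),S(628,552,55))
P=[T(190,157,51),T(357,187,51),T(343,290,51),T(168,265,51)];print("T plate",P,np.mean(P,0))
P=[S(490,225,51),S(645,330,51),S(563,410,51),S(405,302,51)];print("S plate",P,np.mean(P,0))
P=[T(*p,51) for p in[(207,188),(247,195),(288,201),(328,207),(198,240),(238,247),(278,254),(318,260)]];print("T dots",np.mean(P,0),P[0],P[3],P[4],P[7])
P=[S(*p,51) for p in[(600,330),(563,305),(527,281),(490,257),(560,370),(521,345),(485,320),(449,295)]];print("S dots",np.mean(P,0),P[0],P[3],P[4],P[7])
print("jar", T(397,133,90),S(338,280,90))
P=[S(*p,51) for p in[(214,167),(293,231),(378,168),(303,108)]];print("sq",P,np.mean(P,0))
E
```

```text
T ledge [509.6 208.3] [ 441.  -282.4] [668.  185.9] [ 599.7 -305.6]
S ledge [513.5 209.9] [ 445.6 -281.7] [ 599.6 -305.6] [666.9 192.1]
T plate [array([600.4, 105.4]), array([576.9, -17.7]), array([500.1,  -6.7]), array([519.3, 121.2])] [549.175  50.55 ]
S plate [array([498.5,  -3.6]), array([522.3, 124.2]), array([599.7, 110.4]), array([579.4, -16.6])] [549.975  53.6  ]
T dots [549.5625  51.75  ] [576.8  92.7] [562.    3.7] [537.8  99.3] [522.4  11.4]
S dots [548.4625  52.275 ] [536.4 100.1] [521.3  10.4] [575.2  94. ] [560.6   4.3]
jar [607.8 -45.6] [609.7 -42.4]
sq [array([ 548.8, -189.9]), array([ 567.5, -111.6]), array([494. , -94.4]), array([ 474.2, -169.9])] [ 521.125 -141.45 ]
```

The long plate is on the ledge's +y half, centred at about (549, 52). The ledge is yawed about -7.9°, and the push needed is about 130 mm. I'm moving above the gap behind the plate.

Call:
step_arm:
  plan: "-500 -452 0 72 0.7;-500 -452 0 72 0.7;-500 -452 0 72 0.7;-500 -452 0 72 0.7;-500 -452 0 72 0.7;-500 -452 0 72 0.7;-500 -452 0 72 0.7;-500 -452 0 72 0.7;-500 -452 0 72 0.7;-500 -452 50 72 0.7;-500 -452 50 72 0.7;-500 -452 50 72 0.7"

```text
clock: 2.0
tool_pos: [507.6, 30.9, 215.0]
tool_rot: [2.366, 2.066, 0.002]
contact_force: [0.8, -0.2, -0.4]
opening: 26.2
```

Call:
step_arm:
  plan: "-66 38 0 0 0.7;-66 38 20 0 0.7;-66 38 75 0 0.7;-66 38 75 0 0.7;-66 38 75 0 0.7"

```text
clock: 2.5
tool_pos: [535.6, -39.2, 139.6]
tool_rot: [-2.365, -2.066, 0.001]
contact_force: [0.2, 0.4, 1.4]
opening: 26.2
```

Run:
```python
from h import *
import cv2
from scipy.spatial.transform import Rotation as Ro
o=robot.get_obs();print(o["tool_pos"],Ro.from_rotvec(o["tool_rot"]).as_matrix().round(4),o["contact_force"],o["opening"])
a=robot.read_camera("scene");cv2.imwrite("pics/s1.png",cv2.resize(a[100:300,150:410],None,fx=3,fy=3,interpolation=cv2.INTER_CUBIC))
```

```text
[535.62868711 -39.23677639 139.6213233 ] [[ 1.347e-01  9.909e-01 -1.400e-03]
 [ 9.909e-01 -1.347e-01  3.000e-04]
 [ 1.000e-04 -1.500e-03 -1.000e+00]] [0.24703832 0.40088952 1.38536636] 26.24051476665041
```

View pics/s1.png

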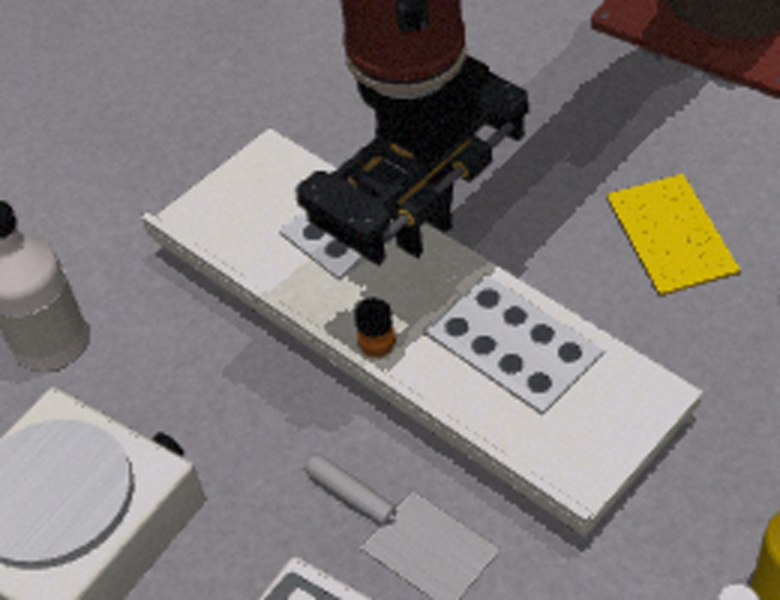

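Call:
step_arm:
  plan: "0 0 40 0 0.7;0 0 58 0 0.7;0 0 67 0 0.7;0 0 67.4 0 0.7;0 0 67.4 0 0.7"

```text
clock: 3.05
tool_pos: [537.9, -38.6, 75.3]
tool_rot: [2.364, 2.067, 0.005]
contact_force: [0.0, -1.1, -0.1]
opening: 26.1
```

Run:
```python
from h import *
import cv2
o=robot.get_obs();print(o["tool_pos"],o["contact_force"],o["opening"])
a=robot.read_camera("scene");cv2.imwrite("pics/s2.png",cv2.resize(a[100:300,150:410],None,fx=3,fy=3,interpolation=cv2.INTER_CUBIC))
```

```text
[537.91028615 -38.61249077  75.30375399] [ 0.00975227 -1.10848451 -0.09916663] 26.092266090395203
```

View pics/s2.png

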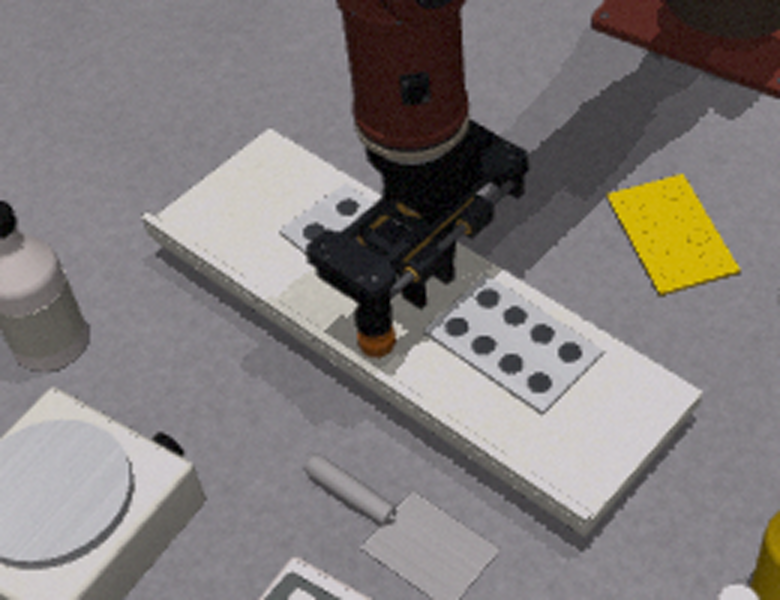

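Call:
step_arm:
  plan: "0 0 1.5 0 0.7;0 0 3 0 0.7;0 0 3 0 0.7;0 0 3 0 0.7"

```text
clock: 3.5
tool_pos: [537.9, -38.7, 72.4]
tool_rot: [2.364, 2.066, 0.006]
contact_force: [-1.1, -0.0, 0.5]
opening: 25.9
```

Call:
step_arm:
  plan: "8 0 0 0 0.7;14 0 0 0 0.7;19 0 0 0 0.7;25 0 0 0 0.7;31 0 0 0 0.7;38 0 0 0 0.7;45 0 0 0 0.7;52 0 0 0 0.7;59 0 0 0 0.7;65 0 0 0 0.7;68 0 0 0 0.7;70 0 0 0 0.7"

```text
clock: 4.7
tool_pos: [547.4, 31.0, 72.5]
tool_rot: [2.364, 2.067, 0.006]
contact_force: [-0.3, -0.8, -0.6]
opening: 25.9
```

Run:
```python
from h import *
import cv2
o=robot.get_obs();print(o["tool_pos"],o["contact_force"],o["opening"])
a=robot.read_camera("scene");cv2.imwrite("pics/s3.png",cv2.resize(a[135:285,190:390],None,fx=4,fy=4,interpolation=cv2.INTER_CUBIC))
```

```text
[547.36318992  31.00139086  72.54843988] [-0.25043039 -0.82519407 -0.60799118] 25.894980847457436
```

View pics/s3.png

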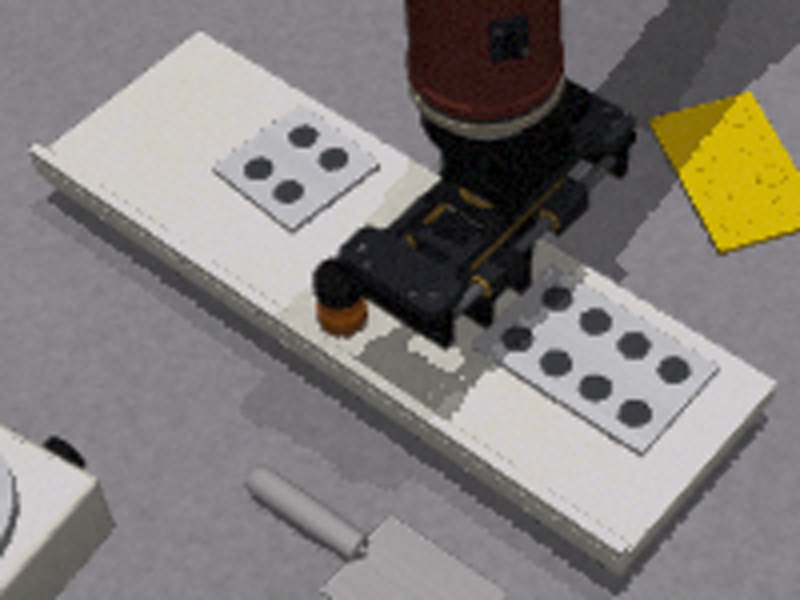

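```bash
cat >> h.py <<'E'
S=lambda u,v,z:bp("scene",(190+(u+.5)/4-.5,135+(v+.5)/4-.5),z)[:2]
a=np.radians(7.9);yL=np.array([np.sin(a),np.cos(a)]);xL=np.array([yL[1],-yL[0]]);C=np.array([555.5,-47.4])
L=lambda p:np.round([(p-C)@xL,(p-C)@yL],1)
E
python3 - <<'E'
from h import *
P=[S(*p,51) for p in[(675,369),(634,345),(596,321),(557,297),(635,412),(596,388),(556,363),(518,338)]]
print("centre",L(np.mean(P,0)),[np.degrees(np.arctan2(*(P[i]-P[j]))).round(1) for i,j in((0,3),(4,7))])
print("front",L(S(718,368,51)),L(S(641,453,51)),"ledge end",L(S(775,383,45)),L(S(628,552,55)),"tcp",L(np.array([547.4,31.0])))
E
```

```text
centre [-23.1 152.3] [np.float64(7.3), np.float64(7.5)]
front [-60.9 217.5] [ 17.6 217.3] ledge end [-77.  249.1] [ 77.4 252.5] tcp [-18.8  76.5]
```

Call:
step_arm:
  plan: "5 0 0 0 0.7;11 0 0 0 0.7;17 0 0 0 0.7;24 0 0 0 0.7;31 0 0 0 0.7;38 0 0 0 0.7;45 0 0 0 0.7;52 0 0 0 0.7;58 0 0 0 0.7;62 0 0 0 0.7;65 0 0 0 0.7;66 0 0 0 0.7"

```text
clock: 5.95
tool_pos: [556.2, 96.9, 72.6]
tool_rot: [2.364, 2.067, 0.006]
contact_force: [-0.1, -0.9, -0.6]
opening: 25.9
```

Run:
```python
from h import *
import cv2
o=robot.get_obs();print(o["tool_pos"],o["contact_force"],L(o["tool_pos"][:2]))
a=robot.read_camera("scene");cv2.imwrite("pics/s4.png",cv2.resize(a[150:300,230:430],None,fx=4,fy=4,interpolation=cv2.INTER_CUBIC))
```

```text
[556.21929951  96.85121919  72.64745028] [-0.06270241 -0.88343016 -0.58560246] [-19.1 143. ]
```

View pics/s4.png

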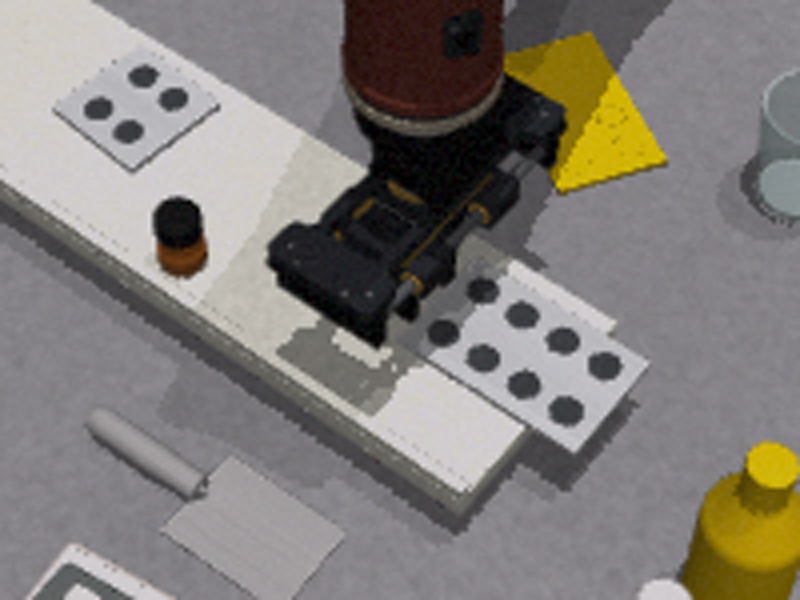

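Run:
```python
from h import *
s=lambda u,v,z:S(u+160,v+60,z)
P=[s(*p,51) for p in[(605,366),(563,341),(523,315),(483,290),(567,411),(524,385),(484,357),(443,332)]]
print("centre",L(np.mean(P,0)),[np.degrees(np.arctan2(*(P[i]-P[j]))).round(1) for i,j in((0,3),(4,7))])
print("front",L(s(650,363,51)),L(s(575,454,51)),"ledge end",L(s(615,323,45)),L(s(530,430,45)),L(s(468,492,55)))
```

```text
centre [-23.3 218.8] [np.float64(7.8), np.float64(7.7)]
front [-61.9 283.7] [ 17.4 284.5] ledge end [-77.  249.1] [ 17.1 252.9] [ 77.4 252.5]
```

Call:
step_arm:
  plan: "3 0 0 0 0.7;6 0 0 0 0.7;8.5 0 0 0 0.7;9.5 0 0 0 0.7;9.5 0 0 0 0.7;0 0 0 0 0.7;-10 0 0 0 0.7;-15 0 0 0 0.7;-15 0 -20 0 0.7;-15 0 -60 0 0.7;-15 0 -90 0 0.7;-15 0 -120 0 0.7"

```text
clock: 7.2
tool_pos: [553.7, 80.9, 194.1]
tool_rot: [2.365, 2.066, 0.007]
contact_force: [2.0, 0.2, 0.1]
opening: 26.1
```

Call:
step_arm:
  plan: "-50 0 -20 0 0.7;-100 0 -20 0 0.7;-150 0 -20 0 0.7;-200 0 -20 0 0.7;-250 0 -20 0 0.7;-300 0 -20 0 0.7;-300 0 -20 0 0.7"

```text
clock: 7.9
tool_pos: [510.4, -224.4, 214.0]
tool_rot: [2.373, 2.053, 0.005]
contact_force: [0.1, 0.2, 0.6]
opening: 26.1
```

Run:
```python
from h import *
import cv2
o=robot.get_obs();print(o["clock"],o["tool_pos"],o["contact_force"])
a=robot.read_camera("scene");cv2.imwrite("pics/s5f.png",a);cv2.imwrite("pics/s5.png",cv2.resize(a[150:300,230:430],None,fx=4,fy=4,interpolation=cv2.INTER_CUBIC))
a=robot.read_camera("top");cv2.imwrite("pics/t5.png",cv2.resize(a[135:245,262:462],None,fx=4,fy=4,interpolation=cv2.INTER_CUBIC))
```

```text
7.9 [ 510.3863823  -224.39388538  214.01965136] [0.09691977 0.16761772 0.6272004 ]
```

View pics/s5.png

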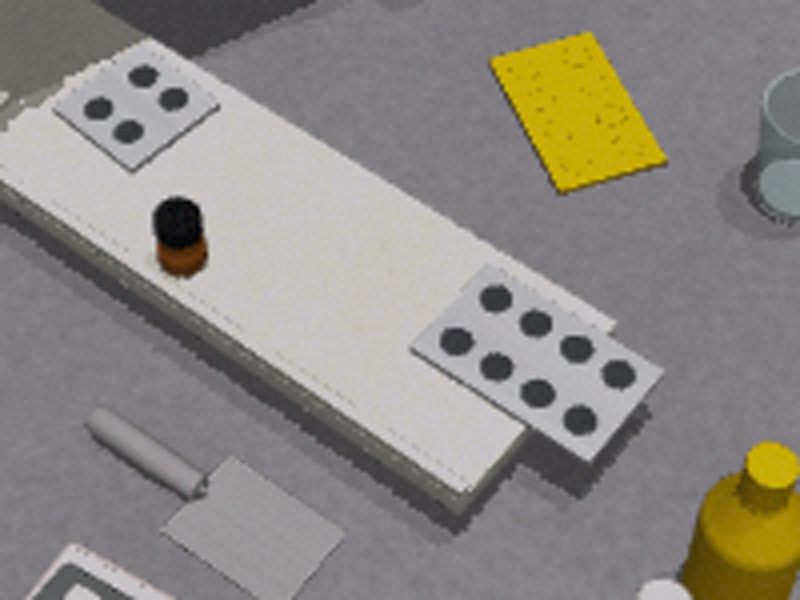

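View pics/t5.png

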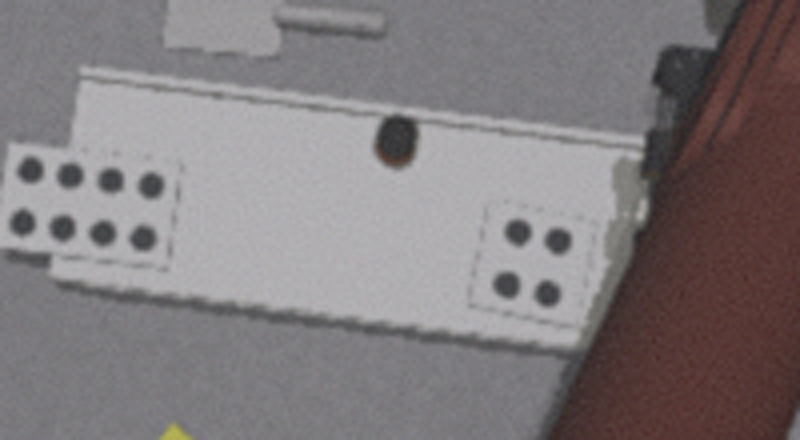

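View pics/s5f.png

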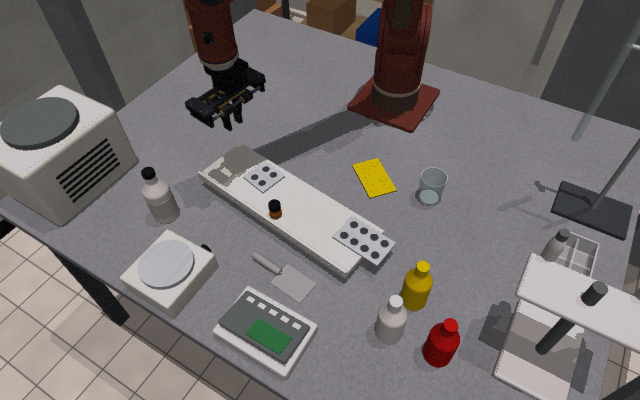

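Run:
```python
from h import *
s=lambda u,v,z:S(u+160,v+60,z)
T=lambda u,v,z:bp("top",(262+(u+.5)/4-.5,135+(v+.5)/4-.5),z)[:2]
for P in([s(*p,51) for p in[(619,374),(576,348),(536,322),(496,298),(581,420),(539,393),(497,366),(457,341)]],
 [T(*p,51) for p in[(30,170),(70,175),(111,181),(151,185),(22,222),(63,228),(103,233),(143,238)]]):
  print("centre",L(np.mean(P,0)),[np.degrees(np.arctan2(*(P[i]-P[j]))).round(1) for i,j in((0,3),(4,7))])
print("S front",L(s(664,372,51)),L(s(592,463,51)),"end",L(s(615,323,45)),L(s(527,432,45)))
print("T front",L(T(8,143,51)),L(T(0,247,51)),"end",L(T(50,280,45)),L(T(82,68,55)),L(T(73,150,45)))
```

```text
centre [-23.6 228.6] [np.float64(7.6), np.float64(7.7)]
centre [-21.7 228.1] [np.float64(7.6), np.float64(8.0)]
S front [-61.7 293.7] [ 16.3 295.5] end [-77.  249.1] [ 19.3 252.3]
T front [ 16.3 293. ] [-62.1 286.4] end [-80.6 247. ] [ 79.4 246.6] [ 18.7 245.1]
```

```bash
python3 -c "
from bench import robot
print(robot.sign_off())"
```

```text
the job is handed in; nothing more can be done
None
```

I pushed the oblong plate about 130 mm along the ledge, towards its +y end. I used the partly closed fingertips against its rear edge, then backed the fingers off, lifted clear and handed the job in at about 8 s.

- **Overhang:** the last pictures put the plate's centre 228–229 mm along the ledge in both cameras. With the ledge end at 250 mm, that is about 43 mm sticking out, give or take about 3 mm. Measured on its own, the ledge end came out at 249–252 mm in the scene camera but 245–247 mm in the top camera.
- **Lie:** the plate is flat and square with the ledge to within about 0.5°.
- **Other items:** the square plate, jar and spatula are at the same pixels as before. In the full picture the beaker, bottles and yellow plate looked undisturbed, but I did not re-measure them.
- **Forces:** every reading taken at the end of a move was about 2 N or less. I did not take readings during the moves.

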